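# Put the washed contact grill and its chopping board up to dry

## Robot

A 7-joint arm with a two-finger parallel gripper is mounted at the origin on the work surface. World frame = base frame: x ahead of the robot, y to its left, z up, the work surface at z = 0. Lengths are in m, angles in degrees, forces in N, time in s.
With the tool pointing down it reaches from about 0.425 to 0.875 m from the base axis. Payload 4.7 kg.
Tool frame: the origin (TCP) lies at the centre of the arm's flange, where the gripper is bolted on; the fingertips stand 182 mm ahead of it and the grasp point (between the pads) lies 164 mm ahead of it; z points along the fingers, x is the direction in which the jaws open and shut, and the axes are right-handed (so a half turn about z gives the same grasp; the last joint's range is limited). The gripper opens to 87 mm and grips with 3 to 60 N. Pads are 19 mm wide; open, the fingers measure 117 mm over their backs; the gripper's body (75 mm by 190 mm) begins 51 mm behind the grasp point.
Start: joints at [69.849, 18.392, -4.016, 83.108, 1.295, 78.541, -3.26], TCP at [0.232, -0.607, 0.405] pointing down, gripper open.
Joint ranges: [-163.93, 163.93], [-17.29, 119.83], [-79.2, 71.16], [3.27, 140.29], [-89.18, 269.18], [5.43, 117.66], [-154.24, 154.24]. Speed limits (degrees/s): [147.25, 147.25, 180, 180, 180, 180, 180].

## Interface

Orientations are given as [roll, pitch, yaw] about the fixed x, y, z axes, in that order (R = Rz(yaw) Ry(pitch) Rx(roll)).
In Python, from cell import env gives the robot as it stands. The module is installed in compiled form; this text tells all that it offers.
- The arm moves only by the tool carry_out, never from a script. Its argument "increments" is a list of rows, each a list of 5 numbers: the shift along the world's x, y, z in m, then the turn about the world's z in degrees, then the gripper's target within -1 to 1 (shut at 1, half-way at 0, fully open at -1). In form: [[dx, dy, dz, spin, jaw], ...]. A call has 1 to 20 rows; each row is the pose to reach, as a shift and turn from the pose commanded when the call began; what a row does not reach only later rows make up. A row lasts 1/10 s, in which the tool goes at most 50 mm and 8.59 degrees, less where a joint would pass 70% of its speed; a pose out of reach is approached as far as the arm can. A call with a gripper value outside its range is refused whole. The fingers move at their own pace and stop on an object; "grip_force" is the grip in N (left out, the last holds). Time passes only in rows, so rows that repeat a pose let the fingers close. It gives the time, the measured TCP pose, the force and the opening at its end, in the units of the state.
- env.get_obs(): the state, without advancing time (a new reading comes with each control period).
- env.read_camera(name): name is "scene" or "top" or "wrist"; returns (picture, depth): 420x560x3 uint8, red, green, blue; 420x560 float32, m along the optical axis (not along the pixel's ray), 0 where there is no reading.
- env.get_calibration(name): a dict with "K" (3x3 intrinsics, pixels), "camera_from_world" (4x4, takes a point from world to camera coordinates); the wrist camera has in their place "T_tool_cam" (4x4, takes a point from camera to tool coordinates, whose origin is the TCP and whose axes are the tool frame's). Camera axes: x right, y down, z forward; pixel columns grow to the right and rows downward; lengths in m; the calibration is good to about 2 mm. A picture is of the moment at which its call begins: read the wrist's pose just before it. get_calibration takes no time and is no camera call.
- env.sign_off(): hands the job in, once; it reports no verdict.
The state is a dict: "time_s": time; "qpos": joint angles; "joint_velocities": joint speeds; "effort": joint torques, N m; "tool_pos": TCP position; "tool_rot": TCP orientation; "force": force on the tool from outside, world axes, zero at the start; "wrist_torque": the same for the moment, N m; "grip_width": finger opening in m.
Only numpy, scipy, OpenCV 4.12 (cv2) and the standard library are available. Lean on these libraries where they do the work, as an engineer would, in place of code of your own. Each camera call takes 0.05 s, during which the arm holds its last target.

## Task

The grill has been washed and must dry. First take the chopping board that leans over the grill and lean it in the drying stand: its lower short edge on the tray, behind and close against the foot lip, its face resting back on the stand's plate, about centred, and let go. Then raise the grill's lid to 50 degrees from closed (to within about 5 degrees), leave it standing there, and do not shift or tip over the pot, the bottle or the cup.

Things in the scene. Friction and masses are not known exactly. Their poses are not given: they have to be found in the camera images.
- grill: steel contact grill, heavy, does not move; 240 deep (x) x 260 wide (y) x 115 mm high. Origin at the centre of its underside; its -x axis points out of its front (handle side), z up. Two side cheeks 22 mm thick, 115 mm high, run along its full depth at y = +-119 mm; the lid (200 wide, 32 mm thick) lies between them. The lid's top is about 100 mm high when closed. A thermostat knob (radius 14 mm) sticks 10 mm out of the front at y = -60 mm, 38 mm high
- lid (a joint): angle of the grill's lid in rad: 0 closed, grows as its front edge swings up (0.873 is 50 degrees, stop at 1.7). Starts between 0 and 0.13. The hinge is stiff: the lid stays where it is left; raising it takes about 6 to 9 N at the handle
- lid_hinge (a point): middle of the lid's hinge line, 100 mm behind the grill's centre and 72 mm high; its frame is the grill's, the hinge runs along y, the lid turns about +y
- lid_handle (a point): middle of the lid's handle, a black round bar 14 mm in diameter and 136 mm long along the grill's y, in front of the lid; its frame turns with the lid (x from handle to hinge). The bar is 265 mm from the hinge line along the lid and 14 mm above it (closed lid); 38 mm free between the bar and the lid's front edge; two arms carry it at y = +-62 mm, free in between
- board_center (a point): centre of the wooden chopping board: 240 long x 160 wide x 14 mm thick, 0.27 to 0.43 kg. Its frame: z along the length from foot to upper edge, y along the width, x through the thickness. It starts with its foot on the counter beside the grill's -y side (parallel to that side), leaning 28 degrees from upright over that cheek, its upper edge hanging above the lid, so the lid cannot be raised first without knocking it
- board_foot (a point): middle of the board's lower edge (the short edge on the counter), half-way through the thickness
- board_top (a point): middle of the board's upper short edge, half-way through the thickness, 240 mm from the foot
- stand: steel drying stand fixed to the counter, 240 mm wide (y). Origin at the centre of its underside, z up, -x axis towards its open front. Tray 4 mm thick; foot lip along y, 18 mm high, 6 mm thick, its inner face at x = -30.6 mm; back plate along y, 140 mm high, 6 mm thick, its front face at x = +40 mm. A board with its foot against the lip and its back on the plate's top edge leans 23 degrees back, towards +x; its foot's middle is then at x = -24 mm
- pot: open steel pot with two small side handles, 90 mm in diameter, 80 mm high, loose, behind the stand; origin at the centre of its underside. Leave alone
- bottle: white bottle, 60 mm in diameter, 170 mm high, loose, in front of the stand to one side (its -y side); origin at the centre of its underside. Leave alone
- mug: steel cup, 72 mm in diameter, 90 mm high, loose, beside the lid's handle on the grill's +y side; origin at the centre of its underside. Leave alone

How it is judged (in metres and radians):
On the way, in this order (a step that is already met when the one before it is completed fails the run):
1. the board leans in the stand, foot behind the lip, back on the plate, let go (x of board_foot in the frame of stand between -0.036 and -0.006 m and y of board_foot in the frame of stand between -0.05 and 0.05 m and z of board_foot in the frame of stand below 0.017 m and x of board_top in the frame of stand between 0.045 and 0.088 m and y of board_top in the frame of stand between -0.06 and 0.06 m and z of board_top in the frame of stand above 0.2 m and linear speed of board below 0.02 m/s and angular speed of board below 0.1 rad/s and contact force between board and the fingers below 0.2 N), for 0.3 s.
2. the lid stands at 50 degrees, the board still in the stand (value of joint lid between 0.777 and 0.969 rad and x of board_foot in the frame of stand between -0.036 and -0.006 m and y of board_foot in the frame of stand between -0.05 and 0.05 m and z of board_foot in the frame of stand below 0.017 m and x of board_top in the frame of stand between 0.045 and 0.088 m and y of board_top in the frame of stand between -0.06 and 0.06 m and z of board_top in the frame of stand above 0.2 m and velocity of joint lid between -0.05 and 0.05 rad/s), for 0.2 s.
At the end, for the whole second after the job is handed in: Board at rest in the stand: foot on the tray, behind the lip and within 18 mm of touching it, within 50 mm of the middle; top leaning back over the plate, over 200 mm high. Lid still at 44.5 to 55.5 degrees. Pot, bottle and cup upright, within 30 mm of their starts (x of board_foot in the frame of stand between -0.036 and -0.006 m and y of board_foot in the frame of stand between -0.05 and 0.05 m and z of board_foot in the frame of stand below 0.017 m and x of board_top in the frame of stand between 0.045 and 0.088 m and y of board_top in the frame of stand between -0.06 and 0.06 m and z of board_top in the frame of stand above 0.2 m and linear speed of board below 0.02 m/s and angular speed of board below 0.1 rad/s and value of joint lid between 0.777 and 0.969 rad and velocity of joint lid between -0.02 and 0.02 rad/s).
It fails at once if the steel pot is shifted by more than 30 mm or tipped (distance of pot from where it was at the start of the episode above 0.03 m or angle between pot's own z axis and vertical above 0.35 rad).
It fails at once if the white bottle is shifted by more than 30 mm or tipped (distance of bottle from where it was at the start of the episode above 0.03 m or angle between bottle's own z axis and vertical above 0.35 rad).
It fails at once if the steel cup is shifted by more than 30 mm or tipped (distance of mug from where it was at the start of the episode above 0.03 m or angle between mug's own z axis and vertical above 0.35 rad).
It also fails if it takes over 62 s, if anything falls off the work surface, if the arm or the gripper's body presses on something with over 40 N, if the wrist force passes 120 N, or if a joint passes its speed limit or range.

## Working session

There is one attempt and no reset: what is moved stays moved. The work goes in short steps, Python scripts to look and compute and a tool call to move; the robot and the scene stay as the last step left them, time stands still between calls to the robot, and variables do not carry over. Pictures are saved under pics/ and viewed, and the job is handed in when it is done.

Besides the shell and the picture viewer there is one more tool, called as name(argument=value, ...) on one line, values as JSON. carry_out: Moves the arm, as the interface text tells. Its arguments: {"type":"object","properties":{"increments":{"type":"array"},"grip_force":{"type":"number"}},"required":["increments"]}

```bash
mkdir -p pics; cat > h.py <<'E'
import numpy as np, cv2
from cell import env
def snap(n,f):
    p,d=env.read_camera(n); cv2.imwrite(f'pics/{f}.png',p[:,:,::-1]); np.savez(f'pics/{f}.npz',p=p,d=d); return p,d
def cloud(n,d):
    c=env.get_calibration(n);K=np.array(c['K']);v,u=np.mgrid[:d.shape[0],:d.shape[1]]
    P=np.stack([(u-K[0,2])/K[0,0]*d,(v-K[1,2])/K[1,1]*d,d],-1)
    T=np.linalg.inv(np.array(c['camera_from_world']))
    W=P@T[:3,:3].T+T[:3,3]; W[d==0]=np.nan; return W
E
python3 - <<'E'
from h import *
for n in ['scene','top','wrist']:
    snap(n,n+'0'); c=env.get_calibration(n); print(n,{k:np.round(v,3).tolist() for k,v in c.items()})
print(env.get_obs())
E
```

```text
scene {'K': [[447.289, 0.0, 284.732], [0.0, 447.289, 207.6], [0.0, 0.0, 1.0]], 'camera_from_world': [[0.276, 0.961, -0.012, -0.127], [0.806, -0.238, -0.542, -0.376], [-0.524, 0.14, -0.84, 1.515], [0.0, 0.0, 0.0, 1.0]]}
top {'K': [[428.18, 0.0, 281.92], [0.0, 428.18, 213.812], [0.0, 0.0, 1.0]], 'camera_from_world': [[-0.031, -0.999, 0.006, 0.005], [-0.971, 0.029, -0.239, 0.597], [0.238, -0.013, -0.971, 0.983], [0.0, 0.0, 0.0, 1.0]]}
wrist {'K': [[360.241, 0.0, 278.983], [0.0, 360.241, 212.014], [0.0, 0.0, 1.0]], 'T_tool_cam': [[1.0, 0.0, -0.0, -0.0], [-0.0, 0.967, 0.255, -0.07], [0.0, -0.255, 0.967, 0.021], [0.0, 0.0, 0.0, 1.0]]}
{'time_s': 0.15, 'qpos': array([69.84939332, 18.4288557 , -4.01505662, 83.16032668,  1.29438308,
       78.54035593, -3.26091894]), 'joint_velocities': array([ 0.04908489, -0.09575182,  0.07592366, -0.12454507,  0.05047029,
       -0.00409435, -0.00362783]), 'effort': array([-2.17370962e-04, -4.91794932e+01, -4.04794905e-01, -3.12877285e+01,
       -6.40636822e-02,  4.04933689e-02,  1.30307108e-04]), 'tool_pos': array([ 0.23241071, -0.60685981,  0.40390459]), 'tool_rot': array([ 1.79995332e+02,  8.43564394e-02, -6.90414631e+01]), 'force': array([-0.08389839, -0.45590307, -0.47018219]), 'wrist_torque': array([0.00855133, 0.0360848 , 0.03022044]), 'grip_width': 0.0866597562465871}
```

View pics/scene0.png

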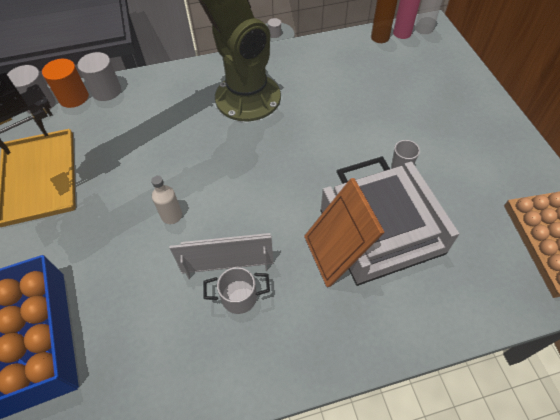

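View pics/top0.png

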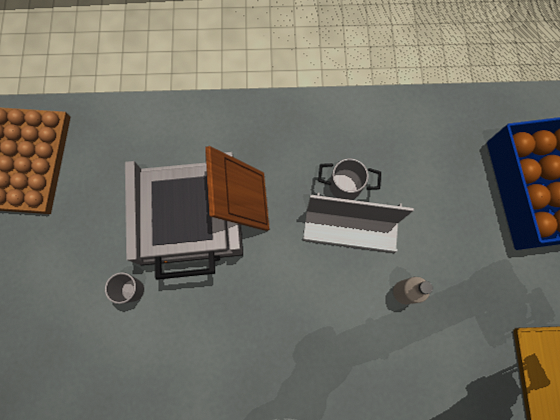

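View pics/wrist0.png

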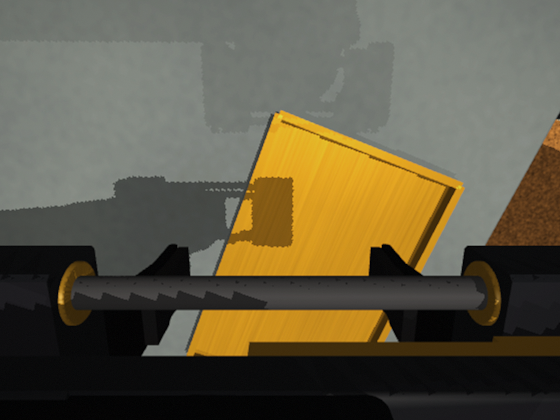

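```bash
python3 - <<'E'
from h import *
for n in ['top','scene']:
    z=np.load(f'pics/{n}0.npz');p,d=z['p'],z['d'];W=cloud(n,d);np.save(f'pics/W{n}.npy',W)
    print(n,'valid',(d>0).mean())
    hsv=cv2.cvtColor(p,cv2.COLOR_RGB2HSV)
    m=((hsv[...,0]<15)&(hsv[...,1]>130)).astype(np.uint8)
    nc,l,s,c=cv2.connectedComponentsWithStats(m)
    for i in range(1,nc):
        if s[i,4]>400: print(i,s[i],np.nanmedian(W[l==i],0).round(3))
    # board
    reg=(slice(140,240),slice(200,275)) if n=='top' else (slice(175,290),slice(300,390))
    mm=np.zeros_like(m);mm[reg]=m[reg];mm=cv2.erode(mm,np.ones((3,3)))
    Q=W[mm>0];Q=Q[np.isfinite(Q[:,0])];c=np.median(Q,0)
    for _ in range(4):
        c=Q.mean(0);nrm=np.linalg.svd(Q-c,full_matrices=False)[2][2];r=(Q-c)@nrm;Q=Q[abs(r)<0.006]
    if nrm[2]<0:nrm=-nrm
    print('plane n',nrm.round(4),'c',c.round(4),'rms',r.std(),'tilt from upright',np.degrees(np.arcsin(nrm[2])),'az',np.degrees(np.arctan2(nrm[1],nrm[0])))
    # in-plane axes
    hz=np.cross([0,0,1],nrm);hz/=np.linalg.norm(hz);up=np.cross(nrm,hz)
    a=(Q-c)@np.c_[hz,up]; box=cv2.minAreaRect(a.astype(np.float32)); print('box',box,'ext',a.min(0),a.max(0))
    for pt in cv2.boxPoints(box): print((c+pt[0]*hz+pt[1]*up).round(4))
    # heights
    print('table z', np.nanmedian(W[260:300,200:240] if n=='top' else W[150:200,200:280],(0,1)))
E
```

```text
top valid 0.9961607142857143
1 [   0  108   70  106 6012] [0.781 0.639 0.046]
2 [513 129  47  28 953] [ 0.757 -0.669  0.095]
3 [ 206  146   63   84 3757] [0.641 0.095 0.139]
4 [520 155  40  28 809] [ 0.688 -0.669  0.096]
5 [528 182  32  27 675] [ 0.619 -0.65   0.096]
6 [535 210  25  27 477] [ 0.55  -0.649  0.094]
plane n [ 0.0608 -0.8769  0.4768] c [0.6412 0.0918 0.1316] rms 0.001261857387947925 tilt from upright 28.477150755601752 az -86.03477456294469
box ((0.0022276341915130615, -0.01689440757036209), (0.23698772490024567, 0.15423452854156494), 89.97376251220703) ext [-0.07487969 -0.13539964] [0.07937661 0.10163387]
[0.5709 0.0222 0.0126]
[0.7248 0.0328 0.0126]
[0.7171 0.1456 0.2209]
[0.5632 0.1349 0.2209]
table z [0.44754957 0.14840176 0.00073975]
scene valid 0.9961607142857143
1 [372   0  25  43 757] [-0.139  0.535  0.093]
2 [ 446    0  114  156 9730] [-0.044  1.125 -0.135]
3 [  42   58   46   50 1495] [-0.135 -0.562  0.095]
4 [ 305  179   79  108 4382] [0.655 0.092 0.13 ]
24 [   0  271   53  123 4691] [ 0.685 -0.664  0.096]
plane n [ 0.0596 -0.8767  0.4772] c [0.6546 0.0907 0.1274] rms 0.001424582258674414 tilt from upright 28.505187322690954 az -86.10799785551116
box ((-0.004801034927368164, -0.012708038091659546), (0.15407489240169525, 0.23480886220932007), 0.3904549479484558) ext [-0.08252621 -0.13039699] [0.07236801 0.10509701]
[0.5687 0.1347 0.2189]
[0.5779 0.023  0.0126]
[0.7316 0.034  0.0135]
[0.7224 0.1457 0.2199]
table z [ 3.15038374e-01 -9.86509083e-02  2.88463694e-04]
```

```bash
python3 - <<'E'
from h import *
# height map enlarge crops for viewing
p=np.load('pics/top0.npz')['p'];cv2.imwrite('pics/topcrop.png',cv2.resize(p[130:320,95:435,::-1],None,fx=2.3,fy=2.3,interpolation=cv2.INTER_CUBIC))
E
```

```text
(no output)
```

View pics/topcrop.png

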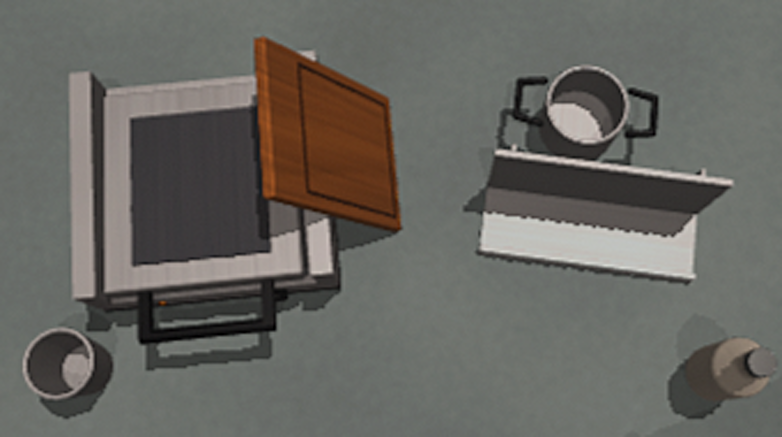

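```bash
python3 - <<'E'
from h import *
W=np.load('pics/Wtop.npy');S=np.load('pics/Wscene.npy')
def rect(Q,name):
    r=cv2.minAreaRect(Q[:,:2].astype(np.float32));print(name,len(Q),np.round(r[0],4),np.round(r[1],4),round(r[2],2),'z',np.percentile(Q[:,2],[1,50,99]).round(4))
def sel(A,x,y,z):
    m=(A[...,0]>x[0])&(A[...,0]<x[1])&(A[...,1]>y[0])&(A[...,1]<y[1])&(A[...,2]>z[0])&(A[...,2]<z[1]);return A[m]
for nm,A in (('top',W),('scene',S)):
    st=sel(A,(0.45,0.75),(-0.4,0.0),(0.12,0.16));rect(st,nm+' plate top area')
    v=sel(A,(0.5,0.62),(-0.4,0.0),(0.025,0.13));
    if len(v)>50:
        c=v.mean(0);n=np.linalg.svd(v-c,full_matrices=False)[2][2];print('  plate',c.round(4),n.round(3),len(v))
    e=sel(A,(0.45,0.75),(-0.4,0.0),(0.133,0.15))
    if len(e)>10:
        rect(e,' edge'); 
    t=sel(A,(0.40,0.75),(-0.4,0.0),(0.002,0.007));
    l=sel(A,(0.40,0.56),(-0.4,0.0),(0.009,0.022));rect(l,' lip') if len(l)>5 else None
    pot=sel(A,(0.55,0.8),(-0.3,0.0),(0.06,0.085));rect(pot,' pot')
    b=sel(A,(0.3,0.5),(-0.4,-0.1),(0.02,0.25));rect(b,' bottle') 
    mu=sel(A,(0.3,0.55),(0.2,0.45),(0.075,0.1));rect(mu,' mug')
E
```

```text
top plate top area 510 [ 0.6025 -0.1968] [0.2386 0.008 ] 80.5 z [0.1203 0.1386 0.1442]
  plate [ 0.5999 -0.1977  0.0802] [-0.987  0.161  0.002] 1124
 edge 343 [ 0.6027 -0.1968] [0.2385 0.0076] 80.47 z [0.1334 0.1399 0.1445]
 lip 299 [ 0.5276 -0.21  ] [0.2657 0.1281] 57.21 z [0.0091 0.0178 0.0217]
 pot 835 [ 0.6661 -0.1999] [0.2246 0.1344] 80.34 z [0.0604 0.0728 0.0844]
 bottle 798 [ 0.4018 -0.3105] [0.0588 0.0527] 9.53 z [0.0229 0.1146 0.1732]
 mug 414 [0.4879 0.321 ] [0.1141 0.2152] 34.2 z [0.0754 0.0893 0.0992]
scene plate top area 651 [ 0.6017 -0.1969] [0.2399 0.01  ] 80.3 z [0.1204 0.1359 0.1436]
  plate [ 0.6023 -0.2124  0.0798] [-0.988  0.153 -0.007] 1745
 edge 392 [ 0.6016 -0.1969] [0.2399 0.01  ] 80.27 z [0.1332 0.1393 0.1439]
 lip 269 [ 0.5025 -0.2215] [0.3037 0.0993] 56.92 z [0.0094 0.018  0.0218]
 pot 1137 [ 0.668 -0.198] [0.2202 0.1313] 80.68 z [0.0604 0.0727 0.0842]
 bottle 860 [ 0.4096 -0.3138] [0.0484 0.059 ] 9.19 z [0.0213 0.1059 0.1725]
 mug 265 [0.4442 0.3232] [0.1441 0.1543] 51.21 z [0.0752 0.0864 0.0996]
```

```bash
python3 - <<'E'
from h import *
W=np.load('pics/Wtop.npy');S=np.load('pics/Wscene.npy')
yaw=np.radians(-9.4);R=np.array([[np.cos(yaw),-np.sin(yaw)],[np.sin(yaw),np.cos(yaw)]])
e=np.array([0.6022,-0.1969]);o=e-R@[0.043,0];print('origin',o,'foot tgt',o+R@[-0.018,0])
for A in (W,S):
    L=(A[...,:2]-o)@R;z=A[...,2]
    m=(abs(L[...,1])<0.1)&(L[...,0]>-0.06)&(L[...,0]<0.06)&(z>-0.01)&(z<0.16)
    x=L[m][:,0];zz=z[m]
    for a in np.arange(-0.05,0.056,0.004):
        k=(x>=a)&(x<a+0.004)
        if k.sum()>5: print(round(a+0.002,3),k.sum(),np.percentile(zz[k],[5,50,95]).round(3))
    print()
    m=(z>0.01)&(z<0.022)&(abs(L[...,0]+0.034)<0.006);q=L[m];print('lip y ext',q[:,1].min(),q[:,1].max())
E
```

```text
origin [ 0.5597774  -0.18987698] foot tgt [ 0.5420191  -0.18693712]
-0.048 118 [-0.003  0.     0.004]
-0.044 114 [-0.003  0.001  0.003]
-0.04 123 [-0.003  0.001  0.004]
-0.036 220 [0.    0.008 0.021]
-0.032 116 [0.016 0.018 0.022]
-0.028 43 [0.003 0.006 0.017]
-0.024 117 [0.001 0.005 0.008]
-0.02 120 [0.001 0.004 0.008]
-0.016 114 [0.001 0.005 0.008]
-0.012 111 [0.001 0.005 0.008]
-0.008 111 [0.001 0.004 0.008]
-0.004 122 [-0.     0.005  0.008]
0.0 114 [0.001 0.004 0.008]
0.004 122 [0.    0.005 0.008]
0.008 113 [0.002 0.005 0.008]
0.012 110 [0.002 0.005 0.008]
0.016 115 [0.001 0.004 0.008]
0.02 120 [0.002 0.005 0.008]
0.024 112 [0.001 0.004 0.008]
0.028 116 [0.001 0.005 0.008]
0.032 108 [0.001 0.005 0.008]
0.036 114 [0.002 0.005 0.007]
0.04 1302 [0.006 0.077 0.139]
0.044 162 [0.105 0.14  0.144]
0.048 14 [0.137 0.139 0.141]

lip y ext -0.11962503563517202 0.7881280224541627
-0.048 51 [-0.001  0.002  0.005]
-0.036 80 [0.015 0.018 0.021]
-0.032 94 [0.015 0.018 0.022]
0.04 91 [0.137 0.14  0.143]
0.044 1837 [0.008 0.081 0.14 ]
0.048 471 [-0.     0.053  0.133]
0.052 88 [-0.003  0.001  0.066]
0.056 82 [-0.003  0.001  0.085]

lip y ext -0.11789284959410538 0.7883964811104035
```

carry_out(increments=[[0,0,0.03,-2,-1],[0,0,0.06,-4,-1],[0.01,0.04,0.09,-6,-1],[0.02,0.08,0.12,-8,-1],[0.04,0.12,0.14,-10,-1],[0.06,0.16,0.14,-12,-1],[0.08,0.2,0.14,-14,-1],[0.1,0.24,0.14,-16,-1],[0.12,0.28,0.14,-17,-1],[0.14,0.32,0.14,-17,-1],[0.16,0.36,0.14,-17,-1],[0.19,0.4,0.14,-17,-1],[0.22,0.44,0.14,-17,-1],[0.25,0.48,0.14,-17,-1],[0.29,0.52,0.14,-17,-1],[0.32,0.56,0.14,-17,-1],[0.36,0.61,0.14,-17,-1],[0.39,0.66,0.14,-17,-1],[0.41,0.7,0.14,-17,-1],[0.411,0.747,0.12,-17,-1]])

```text
time_s: 2.15
tool_pos: [0.642, 0.1204, 0.5308]
tool_rot: [-179.9, 0.0, -86.2]
force: [-0.6, -0.2, 0.6]
grip_width: 0.0871
```

carry_out(increments=[[0,0,0,0,-1],[0,0,-0.02,0,-1],[0,0,-0.05,0,-1],[0,0,-0.08,0,-1],[0,0,-0.1,0,-1],[0,0,-0.12,0,-1],[0,0,-0.14,0,-1],[0,0,-0.155,0,-1],[0,0,-0.163,0,-1],[0,0,-0.163,0,-1],[0,0,-0.163,0,-1]])

```text
time_s: 3.25
tool_pos: [0.64, 0.1199, 0.3685]
tool_rot: [-180.0, 0.0, -86.0]
force: [0.3, 0.2, -1.0]
grip_width: 0.0869
```

```bash
python3 - <<'E'
from h import *
print(env.get_obs()['tool_pos'],env.get_obs()['qpos'].round(1));p,d=snap('wrist','w1');snap('scene','s1')
E
```

```text
[0.6399947  0.1199     0.36849575] [  17.7   24.5  -40.6   84.7   16.1   76.7 -110.1]
```

View pics/w1.png

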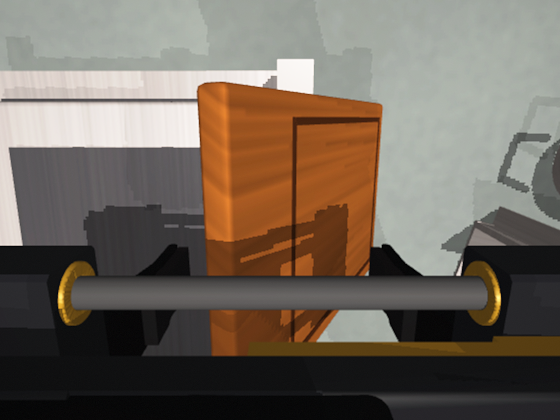

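View pics/s1.png

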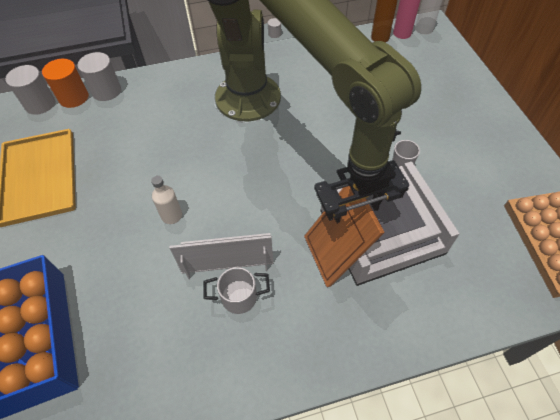

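carry_out(increments=[[0.002,0.01,0,0,-1],[0.003,0.017,0,0,-1],[0.003,0.017,-0.005,0,-1],[0.003,0.017,-0.008,0,-1],[0.003,0.017,-0.008,0,-0.5],[0.003,0.017,-0.008,0,0],[0.003,0.017,-0.008,0,0.05],[0.003,0.017,-0.008,0,0.05],[0.003,0.017,-0.008,0,0.05],[0.003,0.017,-0.008,0,0.05]], grip_force=30)

```text
time_s: 4.35
tool_pos: [0.6428, 0.1367, 0.3599]
tool_rot: [-180.0, -0.0, -86.0]
force: [0.5, -0.5, -0.4]
grip_width: 0.0473
```

carry_out(increments=[[0.001,-0.007,0.004,0,0.05],[0.001,-0.014,0.007,0,0.05],[0.001,-0.021,0.01,0,0.05],[0.002,-0.028,0.013,0,0.05],[0.002,-0.035,0.015,0,0.05],[0.003,-0.043,0.017,0,0.05],[0.003,-0.05,0.019,0,0.05],[0.004,-0.058,0.021,0,0.05],[0.004,-0.065,0.022,0,0.05],[0.005,-0.073,0.023,0,0.05],[0.005,-0.08,0.024,0,0.05],[0.006,-0.088,0.025,0,0.05],[0.006,-0.096,0.026,0,0.05],[0.007,-0.103,0.026,0,0.05],[0.007,-0.107,0.026,0,0.05],[0.007,-0.107,0.026,0,0.05]])

```text
time_s: 5.95
tool_pos: [0.6499, 0.0288, 0.3856]
tool_rot: [180.0, -0.0, -86.1]
force: [0.0, 0.2, -0.1]
grip_width: 0.0412
```

```bash
python3 - <<'E'
from h import *
p,d=snap('wrist','w2');snap('scene','s2')
E
```

```text
(no output)
```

View pics/w2.png

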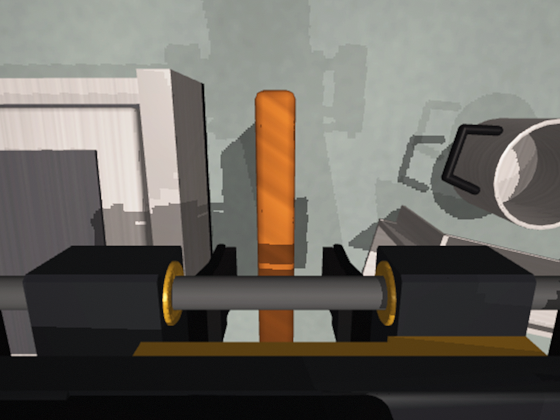

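View pics/s2.png

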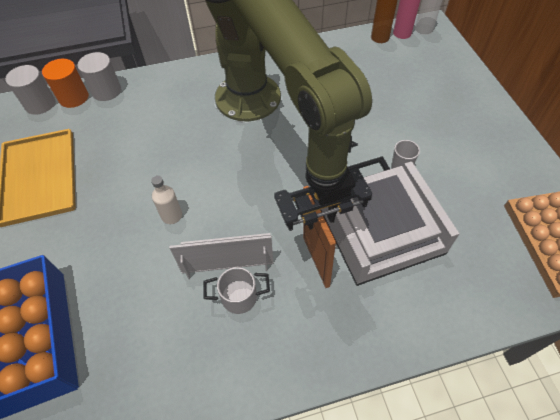

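carry_out(increments=[[0,0,0,0,0.4],[0,0,0,0,0.6],[0,0,0,0,1],[0,0,0,0,1],[0,0,0,0,1],[0,0,0,0,1],[0,0,0.005,0,1],[0,0,0.015,0,1],[0,0,0.03,0,1],[0,0,0.045,0,1],[0,0,0.06,0,1],[0,0,0.08,0,1],[0,0,0.1,0,1],[0,0,0.12,0,1],[0,0,0.14,0,1],[0,0,0.16,0,1],[0,0,0.17,0,1],[0,0,0.175,0,1],[0,0,0.175,0,1]], grip_force=35)

```text
time_s: 7.95
tool_pos: [0.6498, 0.03, 0.5613]
tool_rot: [-180.0, -0.0, -86.0]
force: [-0.0, -0.7, -2.9]
grip_width: 0.0138
```

```bash
python3 - <<'E'
from h import *
p,d=snap('wrist','w3');snap('scene','s3')
E
```

```text
(no output)
```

View pics/s3.png

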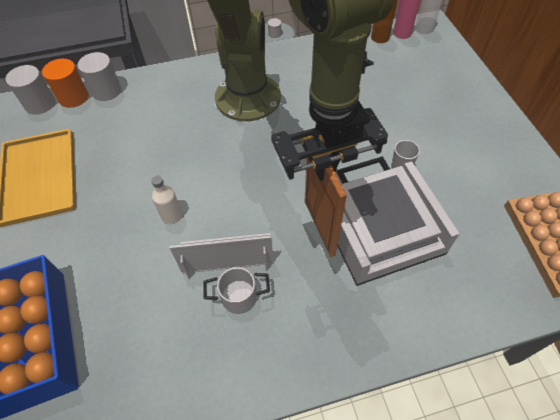

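View pics/w3.png

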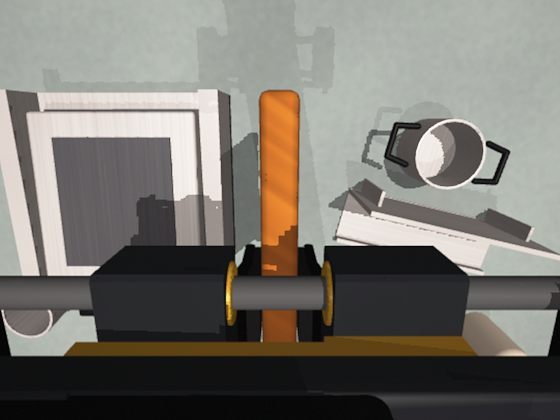

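```bash
cat >> h.py <<'E'
def boardpts(n,f,zmin=0.05):
    z=np.load(f'pics/{f}.npz');p,d=z['p'],z['d'];W=cloud(n,d)
    hsv=cv2.cvtColor(p,cv2.COLOR_RGB2HSV)
    m=((hsv[...,0]<15)&(hsv[...,1]>130)).astype(np.uint8)
    m=cv2.erode(m,np.ones((2,2)))
    Q=W[m>0];k=(abs(Q[:,0]-0.6)<0.2)&(abs(Q[:,1]+0.05)<0.3)&np.isfinite(Q[:,0]);return Q[k]
E
python3 - <<'E'
from h import *
t=env.get_obs();y=np.radians(t['tool_rot'][2]);print(t['tool_pos'],t['tool_rot'])
Q=boardpts('scene','s3');D=Q-t['tool_pos'];
jx=np.array([np.cos(y),np.sin(y),0]);w=np.array([-np.sin(y),np.cos(y),0])
a=np.c_[D@jx,D@w,D[:,2]];
print('jaw',np.percentile(a[:,0],[1,50,99]).round(4))
f=a[abs(a[:,0]-np.median(a[:,0]))<0.004]; print(len(f))
r=cv2.minAreaRect(f[:,1:].astype(np.float32));print(r,f.min(0),f.max(0)); print(cv2.boxPoints(r).round(4))
A=np.c_[f[:,1:],np.ones(len(f))];print('tilt',np.linalg.lstsq(A,f[:,0],rcond=None)[0])
E
```

```text
[0.64978376 0.029753   0.55985213] [ 1.79912623e+02 -7.76130593e-03 -8.60352902e+01]
jaw [-0.0044  0.0064  0.0077]
906
((0.015506960451602936, -0.253213107585907), (0.22134652733802795, 0.13197259604930878), 89.6132583618164) [ 0.00236845 -0.05051771 -0.36432198] [ 0.00812611  0.08171348 -0.14273612]
[[-0.0512 -0.3634]
 [ 0.0807 -0.3643]
 [ 0.0822 -0.143 ]
 [-0.0497 -0.1421]]
tilt [-0.0113378 -0.0018955  0.0062551]
```

carry_out(increments=[[0,-0.01,0,3,1],[-0.005,-0.02,0,7,1],[-0.01,-0.035,0,12,1],[-0.02,-0.05,0,17,1],[-0.03,-0.065,0,22,1],[-0.037,-0.08,0,27,1],[-0.044,-0.095,0,32,1],[-0.051,-0.11,0,37,1],[-0.058,-0.125,0,42,1],[-0.065,-0.14,0,47,1],[-0.072,-0.155,0,52,1],[-0.08,-0.17,0,57,1],[-0.088,-0.185,0,62,1],[-0.095,-0.2,0,67,1],[-0.102,-0.21,0,71,1],[-0.106,-0.215,0,74,1],[-0.108,-0.217,0,76,1],[-0.108,-0.217,0,76.6,1],[-0.108,-0.217,0,76.6,1]])

```text
time_s: 9.95
tool_pos: [0.5417, -0.1871, 0.5601]
tool_rot: [-180.0, 0.1, -9.5]
force: [-0.6, 0.2, -1.8]
grip_width: 0.0138
```

```bash
python3 - <<'E'
from h import *
t=env.get_obs();print(t['tool_pos'],t['tool_rot'],t['qpos'].round(1))
snap('top','t4');p,d=snap('scene','s4')
E
```

```text
[ 0.54173914 -0.18711968  0.56011579] [-1.79983767e+02  5.50149853e-02 -9.46320585e+00] [ 54.6  11.4 -45.4  77.5   8.1  94.5   0.9]
```

View pics/s4.png

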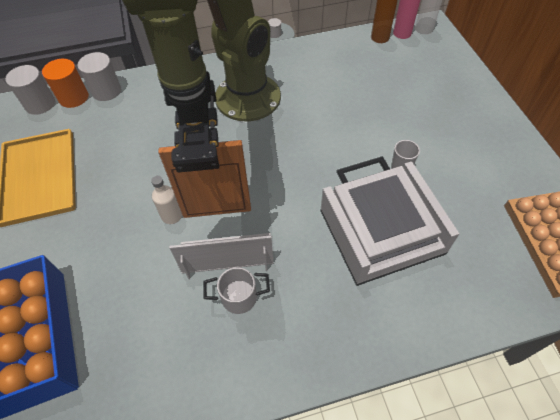

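View pics/t4.png

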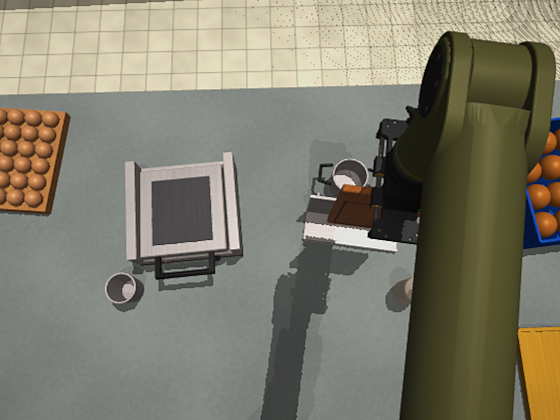

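```bash
cat >> h.py <<'E'
SO=np.array([0.5598,-0.1899]);_y=np.radians(-9.4);SR=np.array([[np.cos(_y),-np.sin(_y)],[np.sin(_y),np.cos(_y)]])
def instand(Q): return np.c_[(Q[:,:2]-SO)@SR,Q[:,2]]
def report(n,f):
    a=instand(boardpts(n,f)); a=a[abs(a[:,1])<0.15]
    c=np.median(a,0)
    for _ in range(5):
        A=np.c_[a[:,1:],np.ones(len(a))];s=np.linalg.lstsq(A,a[:,0],rcond=None)[0];r=a[:,0]-A@s;k=abs(r)<max(0.004,1.5*r.std())
        a=a[k]
    print(n,'face x = %.4f*y + %.4f*z + %.4f'%tuple(s),'n',len(a),'lean',np.degrees(np.arctan(s[1])).round(1),'y',a[:,1].min().round(4),a[:,1].max().round(4),'z',a[:,2].min().round(4),a[:,2].max().round(4)); return s
E
python3 - <<'E'
from h import *
s=report('scene','s4'); report('top','t4')
a=instand(boardpts('scene','s4'));k=abs(a[:,1])<0.15;a=a[k];print(cv2.boxPoints(cv2.minAreaRect(a[:,1:].astype(np.float32))).round(4))
E
```

```text
scene face x = 0.0020*y + 0.0010*z + -0.0108 n 3287 lean 0.1 y -0.0756 0.0783 z 0.1797 0.4171
top face x = 0.0004*y + 0.0047*z + -0.0245 n 1196 lean 0.3 y -0.0799 0.0773 z 0.1786 0.4178
[[-0.0764  0.18  ]
 [ 0.0777  0.1794]
 [ 0.0787  0.4908]
 [-0.0754  0.4914]]
```

carry_out(increments=[[0,0,-0.02,0,1],[0,0,-0.04,0,1],[0,0,-0.06,0,1],[0,0,-0.08,0,1],[0,0,-0.1,0,1],[0,0,-0.12,0,1],[0,0,-0.135,0,1],[0,0,-0.145,0,1],[0,0,-0.155,0,1],[0,0,-0.16,0,1],[0,0,-0.165,0,1],[0,0,-0.168,0,1],[0,0,-0.17,0,1],[0,0,-0.17,0,1],[0,0,-0.17,0,1]])

```text
time_s: 11.55
tool_pos: [0.5419, -0.1872, 0.3911]
tool_rot: [180.0, -0.0, -9.4]
force: [0.5, -0.5, -2.1]
grip_width: 0.0137
```

carry_out(increments=[[0,0,-0.001,0,1],[0,0,-0.002,0,1],[0,0,-0.003,0,1],[0,0,-0.003,0,1],[0,0,-0.003,0,1]])

```text
time_s: 12.05
tool_pos: [0.5422, -0.1871, 0.3897]
tool_rot: [179.9, -0.1, -9.4]
force: [-1.3, -0.0, 5.7]
grip_width: 0.0137
```

```bash
python3 - <<'E'
from h import *
t=env.get_obs();print(t['tool_pos'],t['force'])
snap('scene','s5');report('scene','s5')
E
```

```text
[ 0.54220989 -0.18708154  0.38968517] [-1.26001597e+00 -4.02174691e-03  5.74911842e+00]
scene face x = 0.0023*y + 0.0004*z + -0.0097 n 1516 lean 0.0 y -0.078 0.078 z 0.055 0.2486
```

View pics/s5.png

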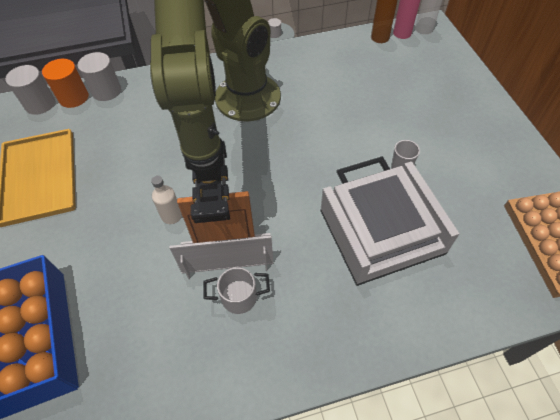

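carry_out(increments=[[0,0,0,0,0.5],[0,0,0,0,0.5],[0,0,0,0,0.5],[0.005,-0.001,0,0,0.5],[0.01,-0.0015,0,0,0.48],[0.015,-0.0025,0,0,0.46],[0.02,-0.003,-0.001,0,0.44],[0.025,-0.004,-0.002,0,0.42],[0.03,-0.005,-0.003,0,0.4],[0.035,-0.006,-0.004,0,0.38],[0.04,-0.0065,-0.005,0,0.36],[0.045,-0.0075,-0.006,0,0.34],[0.05,-0.008,-0.007,0,0.32]])

```text
time_s: 13.4
tool_pos: [0.5922, -0.1953, 0.3806]
tool_rot: [180.0, -0.0, -9.4]
force: [0.5, 0.1, -0.5]
grip_width: 0.0289
```

```bash
python3 - <<'E'
from h import *
t=env.get_obs();print(t['tool_pos'],t['force'],t['grip_width'])
snap('scene','s6');report('scene','s6');snap('wrist','w6')
E
```

```text
[ 0.59220946 -0.19533516  0.38063192] [ 0.5324762   0.06213485 -0.49535295] 0.02888228554899431
scene face x = 0.0096*y + 0.2257*z + -0.0074 n 171 lean 12.7 y -0.0761 0.0778 z 0.1037 0.243
```

View pics/s6.png

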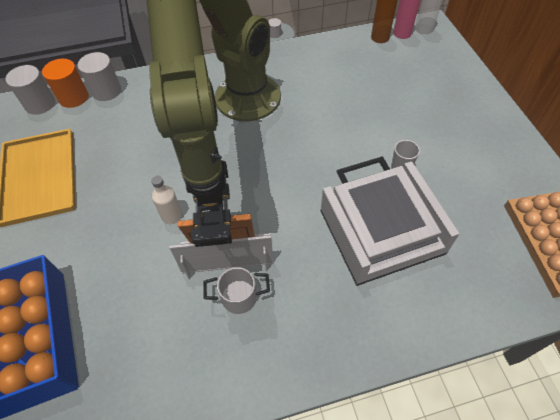

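View pics/w6.png

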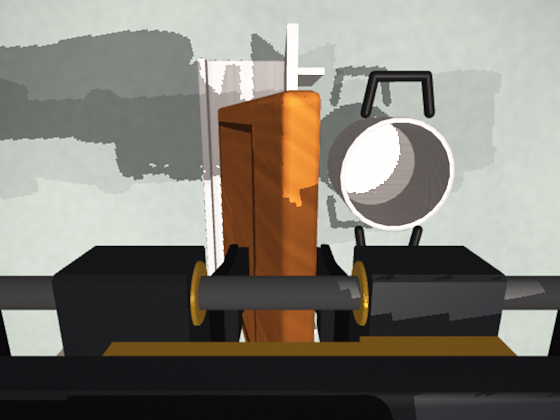

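carry_out(increments=[[0.005,-0.001,-0.001,0,0.29],[0.01,-0.0015,-0.002,0,0.27],[0.015,-0.0025,-0.003,0,0.25],[0.02,-0.003,-0.005,0,0.22],[0.025,-0.004,-0.006,0,0.2],[0.03,-0.005,-0.007,0,0.18],[0.03,-0.005,-0.007,0,0.15],[0.03,-0.005,-0.007,0,0.1],[0.03,-0.005,-0.007,0,0.1]])

```text
time_s: 14.4
tool_pos: [0.6219, -0.2002, 0.3739]
tool_rot: [180.0, -0.1, -9.4]
force: [-0.4, -0.0, 0.2]
grip_width: 0.039
```

```bash
python3 - <<'E'
from h import *
t=env.get_obs();print(t['tool_pos'],t['force'],t['grip_width'])
snap('scene','s7');report('scene','s7');snap('wrist','w7')
E
```

```text
[ 0.62194311 -0.20020125  0.37389881] [-0.35346033 -0.03800065  0.1531566 ] 0.03901602991845233
scene face x = 0.0036*y + -0.0726*z + 0.0875 n 147 lean -4.2 y -0.0759 0.0775 z 0.2099 0.2326
```

View pics/w7.png

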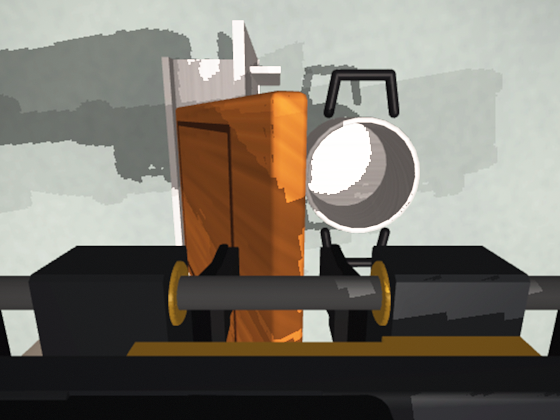

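carry_out(increments=[[0,0,0,0,-0.3],[0,0,0,0,-0.5],[0,0,0,0,-0.6],[0,0,0,0,-0.6],[0,0,0.01,0,-0.6],[0,0,0.03,0,-0.6],[0,0,0.06,0,-0.6],[0,0,0.1,0,-0.6],[0,0.01,0.14,0,-0.6],[-0.02,0.05,0.17,0,-0.6],[-0.06,0.09,0.18,0,-0.6],[-0.08,0.13,0.18,0,-0.6],[-0.11,0.17,0.18,0,-0.6],[-0.13,0.21,0.18,0,-0.6],[-0.15,0.23,0.18,0,-0.6],[-0.15,0.23,0.18,0,-0.6]])

```text
time_s: 16.1
tool_pos: [0.4695, 0.0355, 0.5555]
tool_rot: [179.8, -0.2, -9.0]
force: [0.4, 0.2, 0.2]
grip_width: 0.0694
```

```bash
python3 - <<'E'
from h import *
t=env.get_obs();print(t['tool_pos'],t['force'],t['grip_width'])
snap('top','t8');report('top','t8');snap('scene','s8');report('scene','s8')
E
```

```text
[0.46948013 0.0355094  0.55546684] [0.36622529 0.2076536  0.15529295] 0.06941740692714825
top face x = 0.0011*y + 0.4243*z + -0.0343 n 4224 lean 23.0 y -0.0812 0.0749 z 0.0108 0.2334
scene face x = -0.0027*y + -0.6426*z + 0.2163 n 306 lean -32.7 y -0.0763 0.0773 z 0.2202 0.2335
```

View pics/t8.png

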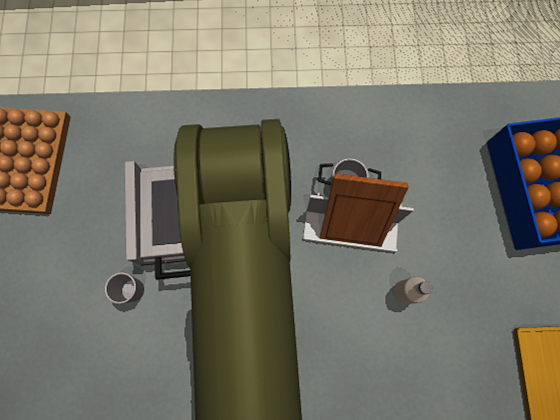

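View pics/s8.png

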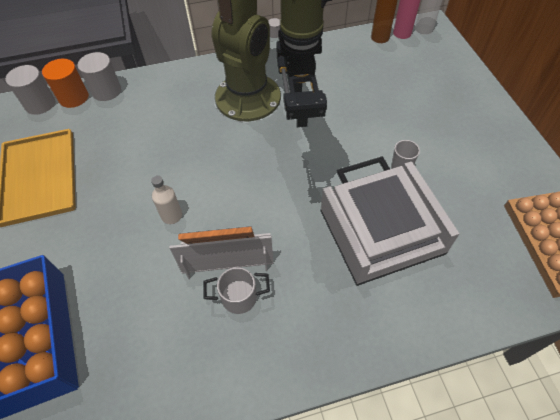

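```bash
python3 - <<'E'
from h import *
for n,f in (('top','t4'),('scene','s8'),('scene','s4')):
    z=np.load(f'pics/{f}.npz');p,d=z['p'],z['d'];W=cloud(n,d)
    k=(p.max(-1)<60)&(W[...,2]>0.075)&(W[...,2]<0.14)&(W[...,0]>0.36)&(W[...,0]<0.5)&(W[...,1]>0.08)&(W[...,1]<0.35)
    Q=W[k];r=cv2.minAreaRect(Q[:,:2].astype(np.float32));print(f,len(Q),np.round(r[0],4),np.round(r[1],4),r[2])
    # split bar: dominating front line. grill yaw ~4
    y=np.radians(4);R=np.array([[np.cos(y),-np.sin(y)],[np.sin(y),np.cos(y)]]);L=Q[:,:2]@R
    h,e=np.histogram(L[:,0],bins=np.arange(0.36,0.52,0.004));print([(round(a,3),int(b)) for a,b in zip(e,h) if b])
    b=L[:,0]<L[:,0].min()+0.016; B=Q[b];Lb=L[b]
    print(' bar y',Lb[:,1].min(),Lb[:,1].max(),'z',np.percentile(B[:,2],[5,50,95]),'slope',np.degrees(np.arctan(np.polyfit(B[:,1],B[:,0],1)[0])),'x rng',np.percentile(Lb[:,0],[2,50,98]))
    # lid top plane
    k=(W[...,2]>0.085)&(W[...,2]<0.16)&(p.max(-1)<100)&(W[...,0]>0.48)&(W[...,0]<0.68)&(W[...,1]>0.1)&(W[...,1]<0.28)
    q=W[k];c=q.mean(0);nn=np.linalg.svd(q-c,full_matrices=False)[2][2];nn*=np.sign(nn[2]);print(' lid',c.round(4),nn.round(4),len(q),'angle',np.degrees(np.arctan2((nn[:2]@R)[0],nn[2])))
    # cheek tops
    k=(W[...,2]>0.108)&(W[...,2]<0.121)&(W[...,0]>0.4)&(W[...,0]<0.75)&(W[...,1]>0.03)&(W[...,1]<0.36)&(p.min(-1)>110)
    Lc=W[k][:,:2]@R;print(' cheek y',np.percentile(Lc[:,1],[1,50,99]),'x',np.percentile(Lc[:,0],[1,99]))
    m=(W[...,2]>0.07)&(W[...,2]<0.098)&(W[...,0]>0.38)&(W[...,0]<0.5)&(W[...,1]>0.26)&(W[...,1]<0.42);q=W[m]
    print(' mug',np.round(cv2.minAreaRect(q[:,:2].astype(np.float32))[0],3),q[:,:2].min(0),q[:,:2].max(0))
E
```

```text
t4 576 [0.4636 0.2476] [0.0813 0.2016] 8.508784294128418
[(np.float64(0.428), 1), (np.float64(0.44), 1), (np.float64(0.444), 1), (np.float64(0.448), 2), (np.float64(0.452), 2), (np.float64(0.456), 1), (np.float64(0.46), 55), (np.float64(0.464), 113), (np.float64(0.468), 104), (np.float64(0.472), 64), (np.float64(0.476), 22), (np.float64(0.48), 19), (np.float64(0.484), 19), (np.float64(0.488), 19), (np.float64(0.492), 21), (np.float64(0.496), 20), (np.float64(0.5), 21), (np.float64(0.504), 22), (np.float64(0.508), 13), (np.float64(0.512), 56)]
 bar y 0.3044669537798683 0.3119701106187219 z [0.07543476 0.07576825 0.07598421] slope -67.62924288593003 x rng [0.43169143 0.44009593 0.44653692]
 lid [0.5924 0.2162 0.1122] [ 0.0174 -0.0202  0.9996] 3536 angle 0.916151957414643
 cheek y [0.05420918 0.18518371 0.31263382] x [0.5156867  0.74700376]
 mug [0.462 0.34 ] [0.39481337 0.26148813] [0.49938658 0.40518344]
s8 284 [0.4727 0.2161] [0.0438 0.1365] 3.3476672172546387
[(np.float64(0.464), 12), (np.float64(0.468), 65), (np.float64(0.472), 89), (np.float64(0.476), 27), (np.float64(0.48), 14), 
[... 562 characters left out ...]
 [0.0412 0.1355] 3.2727513313293457
[(np.float64(0.464), 3), (np.float64(0.468), 51), (np.float64(0.472), 83), (np.float64(0.476), 23), (np.float64(0.48), 10), (np.float64(0.484), 11), (np.float64(0.488), 9), (np.float64(0.492), 14), (np.float64(0.496), 10), (np.float64(0.5), 12), (np.float64(0.504), 12), (np.float64(0.508), 1)]
 bar y 0.11584111295978056 0.25089904359516974 z [0.10277149 0.10737386 0.11128214] slope -3.6972289721081766 x rng [0.46852143 0.47385066 0.48185312]
 lid [0.5893 0.2225 0.112 ] [ 0.0366 -0.0083  0.9993] 884 angle 2.057949045551994
 cheek y [0.0538605  0.13751457 0.3125247 ] x [0.51634835 0.74979689]
 mug [0.45  0.341] [0.39335441 0.27221381] [0.49183962 0.40517448]
```

carry_out(increments=[[0,0.02,0,3,-0.4],[-0.003,0.05,0,6,-0.2],[-0.006,0.08,0,9,0],[-0.009,0.11,-0.02,12,0.08],[-0.012,0.14,-0.05,13,0.08],[-0.012,0.165,-0.09,13,0.08],[-0.012,0.18,-0.13,13,0.08],[-0.012,0.18,-0.16,13,0.08],[-0.012,0.18,-0.19,13,0.08],[-0.012,0.18,-0.21,13,0.08],[-0.012,0.18,-0.22,13,0.08],[-0.012,0.18,-0.22,13,0.08],[-0.012,0.18,-0.22,13,0.08]])

```text
time_s: 17.5
tool_pos: [0.4604, 0.2101, 0.3346]
tool_rot: [-179.9, -0.0, 3.6]
force: [0.2, -0.3, -0.3]
grip_width: 0.0401
```

```bash
python3 - <<'E'
from h import *
t=env.get_obs();print(t['tool_pos'],t['tool_rot'],t['force'],t['grip_width'])
p,d=snap('wrist','w9')
from scipy.spatial.transform import Rotation as Ro
c=env.get_calibration('wrist');K=np.array(c['K']);v,u=np.mgrid[:420,:560]
P=np.stack([(u-K[0,2])/K[0,0]*d,(v-K[1,2])/K[1,1]*d,d],-1);T=np.array(c['T_tool_cam'])
W=(P@T[:3,:3].T+T[:3,3])@Ro.from_euler('xyz',t['tool_rot'],degrees=True).as_matrix().T+t['tool_pos'];W[d==0]=np.nan;np.save('pics/Ww9.npy',W)
E
```

```text
[0.46038309 0.210134   0.33459005] [-1.79926536e+02 -4.11827730e-02  3.57040942e+00] [ 0.24595616 -0.34908413 -0.26279372] 0.04010419061836583
```

View pics/w9.png

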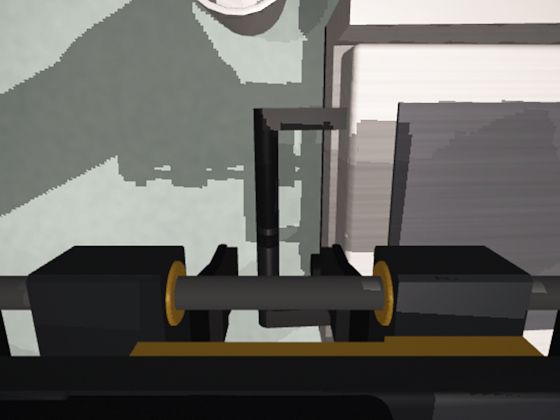

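```bash
python3 - <<'E'
from h import *
W=np.load('pics/Ww9.npy');p=np.load('pics/w9.npz')['p']
for r in (130,160,190,215):
    row=W[r,250:285];k=(row[:,2]>0.08)&(row[:,2]<0.13);print(r,k.sum(),row[k].mean(0).round(4),row[k].min(0).round(4),row[k].max(0).round(4))
print('arms',W[116,280:330:10].round(4),W[322,275:300:8].round(4))
print(W[180,320:420:10].round(4))
E
```

```text
130 32 [0.4509 0.2728 0.1079] [0.442  0.2721 0.1035] [0.4595 0.2734 0.1098]
160 24 [0.4501 0.256  0.1075] [0.4433 0.2551 0.1033] [0.4567 0.2564 0.1095]
190 23 [0.4513 0.2386 0.1075] [0.4448 0.2377 0.1049] [0.4578 0.2391 0.1091]
215 23 [0.4521 0.2236 0.1077] [0.4454 0.222  0.1034] [0.4587 0.2243 0.1099]
arms [[0.4568 0.2808 0.1079]
 [0.4624 0.2811 0.1081]
 [0.4679 0.2815 0.1083]
 [0.4735 0.2818 0.1066]
 [0.4791 0.2822 0.1059]] [[0.4617 0.1534 0.1088]
 [0.4668 0.1536 0.1087]
 [0.4721 0.1524 0.1062]
 [0.4772 0.1537 0.1078]]
[[ 0.496   0.2289 -0.0009]
 [ 0.4955  0.2391  0.0593]
 [ 0.4954  0.2458  0.0987]
 [ 0.4983  0.2485  0.1138]
 [ 0.5037  0.249   0.1144]
 [ 0.5093  0.2494  0.1146]
 [ 0.5148  0.2497  0.1148]
 [ 0.5207  0.2499  0.1137]
 [ 0.5255  0.2506  0.1159]
 [ 0.5307  0.2511  0.117 ]]
```

carry_out(increments=[[-0.004,0.002,0,0,0.08],[-0.007,0.004,0,0,0.08],[-0.007,0.004,-0.015,0,0.08],[-0.007,0.004,-0.03,0,0.08],[-0.007,0.004,-0.045,0,0.08],[-0.007,0.004,-0.06,0,0.08],[-0.007,0.004,-0.07,0,0.08],[-0.007,0.004,-0.07,0,0.08],[-0.007,0.004,-0.07,0,0.4],[-0.007,0.004,-0.07,0,0.8],[-0.007,0.004,-0.07,0,1],[-0.007,0.004,-0.07,0,1],[-0.007,0.004,-0.07,0,1]], grip_force=35)

```text
time_s: 18.85
tool_pos: [0.453, 0.2138, 0.2642]
tool_rot: [180.0, -0.1, 3.6]
force: [-0.9, 0.2, 1.6]
grip_width: 0.0129
```

```bash
python3 - <<'E'
import numpy as np
th0=np.radians(3.6);y=np.radians(3.8)
f=lambda t:np.array([-.265*np.cos(t)+.014*np.sin(t),.265*np.sin(t)+.014*np.cos(t)])
for a in np.linspace(3.6,51,17):
    d=f(np.radians(a))-f(th0);print(round(a,1),[round(d[0]*np.cos(y),3),round(d[0]*np.sin(y),3),round(d[1],3)])
E
```

```text
3.6 [np.float64(0.0), np.float64(0.0), np.float64(0.0)]
6.6 [np.float64(0.002), np.float64(0.0), np.float64(0.014)]
9.5 [np.float64(0.005), np.float64(0.0), np.float64(0.027)]
12.5 [np.float64(0.008), np.float64(0.001), np.float64(0.04)]
15.4 [np.float64(0.012), np.float64(0.001), np.float64(0.053)]
18.4 [np.float64(0.017), np.float64(0.001), np.float64(0.066)]
21.4 [np.float64(0.022), np.float64(0.001), np.float64(0.079)]
24.3 [np.float64(0.028), np.float64(0.002), np.float64(0.091)]
27.3 [np.float64(0.034), np.float64(0.002), np.float64(0.103)]
30.3 [np.float64(0.042), np.float64(0.003), np.float64(0.115)]
33.2 [np.float64(0.049), np.float64(0.003), np.float64(0.126)]
36.2 [np.float64(0.058), np.float64(0.004), np.float64(0.137)]
39.2 [np.float64(0.067), np.float64(0.004), np.float64(0.148)]
42.1 [np.float64(0.076), np.float64(0.005), np.float64(0.157)]
45.1 [np.float64(0.086), np.float64(0.006), np.float64(0.167)]
48.0 [np.float64(0.097), np.float64(0.006), np.float64(0.176)]
51.0 [np.float64(0.107), np.float64(0.007), np.float64(0.184)]
```

carry_out(increments=[[0.001,0,0.006,0,1],[0.002,0,0.014,0,1],[0.005,0,0.027,0,1],[0.008,0.001,0.04,0,1],[0.012,0.001,0.053,0,1],[0.017,0.001,0.066,0,1],[0.022,0.001,0.079,0,1],[0.028,0.002,0.091,0,1],[0.034,0.002,0.103,0,1],[0.034,0.002,0.103,0,1]])

```text
time_s: 19.85
tool_pos: [0.4871, 0.2162, 0.3692]
tool_rot: [180.0, 0.0, 3.6]
force: [-7.4, -0.9, 5.6]
grip_width: 0.0131
```

```bash
python3 - <<'E'
from h import *
t=env.get_obs();print(t['tool_pos'],t['tool_rot'],t['force'],t['grip_width'])
snap('scene','s10')
E
```

```text
[0.48714731 0.21621443 0.36920239] [1.79977319e+02 4.86729226e-02 3.55792363e+00] [-7.38874506 -0.92024249  5.61483665] 0.013064225360330127
```

View pics/s10.png

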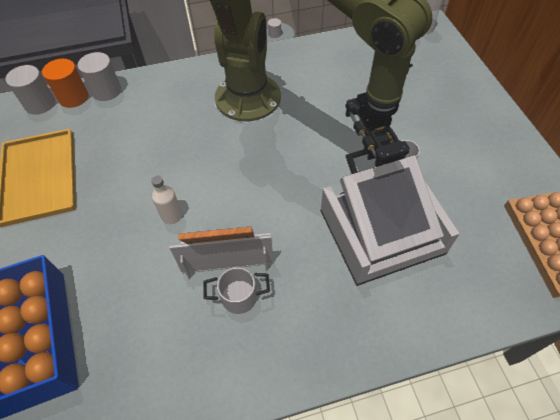

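carry_out(increments=[[0.004,0,0.006,0,1],[0.008,0.001,0.012,0,1],[0.015,0.001,0.023,0,1],[0.024,0.002,0.034,0,1],[0.033,0.002,0.045,0,1],[0.042,0.003,0.054,0,1],[0.052,0.004,0.064,0,1],[0.063,0.004,0.073,0,1],[0.07,0.005,0.079,0,1],[0.07,0.005,0.079,0,1],[0.07,0.005,0.079,0,1]])

```text
time_s: 21.0
tool_pos: [0.5553, 0.2213, 0.4489]
tool_rot: [179.9, 0.3, 3.6]
force: [-12.5, -3.7, 9.3]
grip_width: 0.0129
```

```bash
cat > lid.py <<'E'
from h import *
import sys
t=env.get_obs();print(t['tool_pos'],t['force'],t['grip_width'])
y=np.radians(3.8);R=np.array([[np.cos(y),-np.sin(y)],[np.sin(y),np.cos(y)]])
for n in ('scene','top'):
    f=n[0]+sys.argv[1];p,d=snap(n,f);W=cloud(n,d);L=np.dstack([W[...,:2]@R,W[...,2]])
    g=p.astype(int)
    # lid's dark top panel: away from cheeks
    k=(L[...,2]>0.15)&(L[...,2]<0.29)&(L[...,0]>0.55)&(L[...,0]<0.73)&(abs(L[...,1]-0.1825)<0.09)&(g.max(-1)<130)
    q=L[k]
    if len(q)<50: print(n,'few',len(q)); continue
    for _ in range(5):
        c=q.mean(0);v=np.linalg.svd(q-c,full_matrices=False)[2][2];v*=np.sign(v[2]);r=(q-c)@v;q=q[abs(r)<max(.003,2*r.std())]
    print(n,len(q),c.round(4),v.round(3),'rms',r.std().round(4),'lid angle',np.degrees(np.arctan2(v[0],v[2])))
E
python3 lid.py 11
```

```text
[0.55526415 0.22131342 0.44890488] [-12.52814848  -3.69980163   9.32007353] 0.01293305815403624
scene 2842 [0.6636 0.1872 0.2012] [0.749 0.004 0.662] rms 0.0017 lid angle 48.51387772622096
top 988 [0.6482 0.1422 0.2169] [ 0.713 -0.009  0.701] rms 0.003 lid angle 45.49555717472661
```

View pics/s11.png

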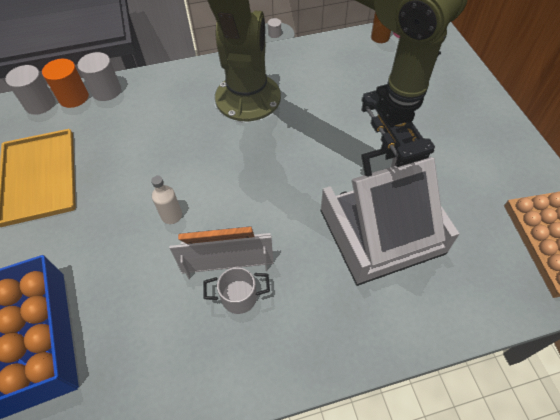

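View pics/t11.png

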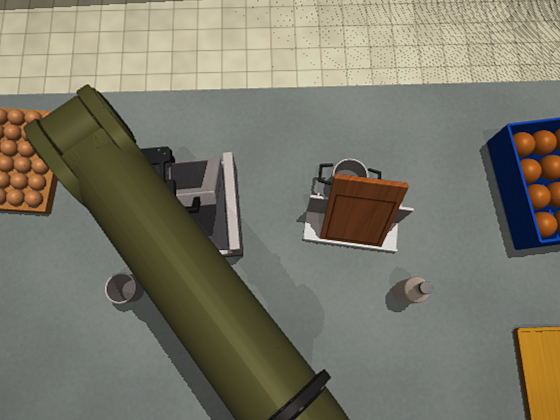

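carry_out(increments=[[-0.002,0,0.002,0,1],[-0.002,0,0.002,0,0.6],[-0.002,0,0.002,0,0.4],[-0.002,0,0.002,0,0.3],[-0.002,0,0.002,0,0.3],[-0.002,0,0.002,0,0.3],[-0.002,0,0.007,0,0.3],[-0.002,0,0.017,0,0.3],[-0.002,0,0.032,0,0.3],[-0.002,0,0.052,0,0.3],[-0.002,0,0.08,0,0.3],[-0.03,-0.01,0.1,0,0.3],[-0.07,-0.05,0.11,0,0.3],[-0.11,-0.1,0.11,0,0.3],[-0.13,-0.15,0.11,0,0.3],[-0.13,-0.19,0.11,0,0.3],[-0.13,-0.2,0.11,0,0.3]])

```text
time_s: 22.8
tool_pos: [0.425, 0.0175, 0.5578]
tool_rot: [179.7, -0.2, 3.2]
force: [-0.5, -0.6, 0.3]
grip_width: 0.0301
```

```bash
python3 lid.py 12; python3 - <<'E'
from h import *
report('top','t12')
for f0,n in (('top0','top'),('scene0','scene')):
    for f in (f0,n[0]+'12'):
        z=np.load(f'pics/{f}.npz');W=cloud(n,z['d'])
        o=[f]
        for nm,cx,cy,r,zl,zh in (('bottle',0.405,-0.312,.06,.1,.2),('mug',0.43,0.35,.07,.08,.1),('pot',0.67,-0.2,.055,.072,.09)):
            m=(np.hypot(W[...,0]-cx,W[...,1]-cy)<r)&(W[...,2]>zl)&(W[...,2]<zh);q=W[m];o.append((nm,len(q),q.mean(0).round(3).tolist() if len(q) else None))
        print(o)
E
```

```text
[0.42504414 0.01745086 0.55776229] [-0.49879012 -0.62588096  0.34006932] 0.030099221778375426
scene 3002 [0.6582 0.1849 0.2057] [0.718 0.002 0.696] rms 0.0028 lid angle 45.907656106639756
top 2070 [0.6408 0.1867 0.2238] [0.699 0.002 0.715] rms 0.0035 lid angle 44.37145924783805
top face x = 0.0002*y + 0.4240*z + -0.0342 n 4229 lean 23.0 y -0.0817 0.0751 z 0.0124 0.2333
['top0', ('bottle', 572, [0.401, -0.307, 0.132]), ('mug', 261, [0.434, 0.37, 0.088]), ('pot', 162, [0.674, -0.203, 0.078])]
['t12', ('bottle', 574, [0.401, -0.307, 0.132]), ('mug', 258, [0.433, 0.369, 0.089]), ('pot', 48, [0.706, -0.225, 0.078])]
['scene0', ('bottle', 473, [0.412, -0.313, 0.131]), ('mug', 184, [0.43, 0.369, 0.087]), ('pot', 179, [0.669, -0.202, 0.079])]
['s12', ('bottle', 466, [0.412, -0.313, 0.132]), ('mug', 85, [0.437, 0.354, 0.087]), ('pot', 188, [0.669, -0.203, 0.078])]
```

View pics/s12.png

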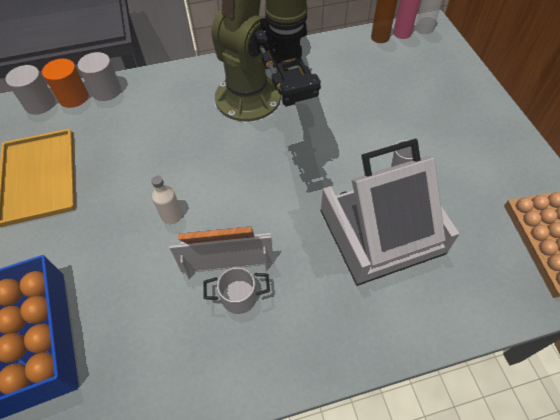

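View pics/t12.png

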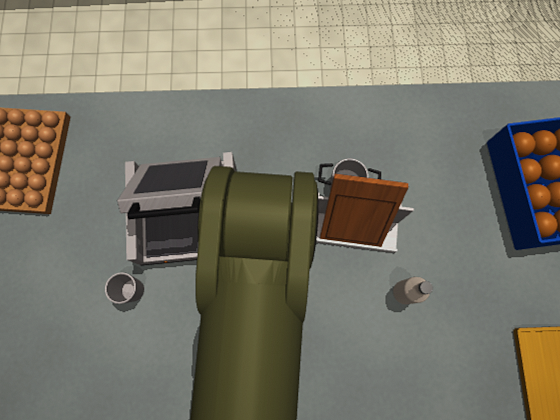

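```bash
cat > lid2.py <<'E'
from h import *
import sys
y=np.radians(3.8);R=np.array([[np.cos(y),-np.sin(y)],[np.sin(y),np.cos(y)]]);rng=np.random.default_rng(0)
for n in ('scene','top'):
    z=np.load(f'pics/{n[0]}{sys.argv[1]}.npz');p,d=z['p'].astype(int),z['d'];W=cloud(n,d);L=np.dstack([W[...,:2]@R,W[...,2]])
    k=(L[...,2]>0.13)&(L[...,2]<0.29)&(L[...,0]>0.55)&(L[...,0]<0.74)&(abs(L[...,1]-0.1825)<0.06)&(p.max(-1)<105)
    k=cv2.erode(k.astype(np.uint8),np.ones((5,5)))>0
    q=L[k];best=0
    for _ in range(300):
        a=q[rng.choice(len(q),3,False)];v=np.cross(a[1]-a[0],a[2]-a[0]);v/=np.linalg.norm(v)+1e-12;i=abs((q-a[0])@v)<0.003
        if i.sum()>best:best=i.sum();I=i
    s=q[I];c=s.mean(0);v=np.linalg.svd(s-c,full_matrices=False)[2][2];v*=np.sign(v[2])
    # distance of plane from hinge should be 28 mm
    print(n,len(q),best,c.round(4),v.round(3),'angle',np.degrees(np.arctan2(v[0],v[2])),'dist hinge',(c-np.array([.7315,.18,.072]))@v)
    k=(L[...,2]>0.27)&(L[...,2]<0.31)&(p.max(-1)<60)&(L[...,0]>0.53)&(L[...,0]<0.62)&(abs(L[...,1]-0.1825)<0.055)
    b=L[k];print(' bar',len(b),np.percentile(b,[3,50,97],axis=0).round(4).tolist())
E
python3 lid2.py 12; python3 lid2.py 11
```

```text
scene 2008 1858 [0.676  0.1831 0.1874] [0.761 0.002 0.648] angle 49.585749758674545 dist hinge 0.03257260868599245
 bar 227 [[0.5686, 0.1295, 0.2804], [0.5743, 0.1811, 0.287], [0.5782, 0.2336, 0.291]]
top 950 950 [0.6714 0.183  0.1942] [0.758 0.004 0.652] angle 49.31200014974578 dist hinge 0.03408552562886194
 bar 379 [[0.563, 0.1307, 0.2824], [0.5676, 0.1838, 0.2885], [0.5744, 0.2344, 0.2919]]
scene 2190 2018 [0.675  0.1816 0.1883] [0.759 0.004 0.652] angle 49.335389021180475 dist hinge 0.032922611758510974
 bar 192 [[0.5622, 0.1286, 0.2714], [0.5761, 0.1671, 0.2865], [0.5884, 0.1892, 0.3038]]
top 400 400 [0.6754 0.1524 0.1897] [0.758 0.001 0.652] angle 49.290580581703274 dist hinge 0.034199916197487724
 bar 33 [[0.5633, 0.128, 0.2823], [0.5698, 0.1325, 0.2886], [0.5749, 0.1385, 0.2915]]
```

```bash
python3 -c "
from cell import env
print(env.get_obs()['time_s']); print(env.sign_off())"
```

```text
22.9
the job is handed in; nothing more can be done
None
```

The board is leaning in the drying stand, the lid is standing open at about 49.5°, and I handed the job in at 22.9 s. The system gives no verdict, so these are my own last camera checks.

- **Board:** I tipped it upright between the fingers, gripped it, lowered it behind the lip, leaned it back onto the plate and let go. It leans 23.0°. Its foot is about 25 mm in front of the stand's centre, so against the lip, and within a few mm of the middle. It had not moved after the lid was raised.
- **Lid:** I raised it by the handle along its arc and let go. The final plane fits gave 49.6° (scene camera) and 49.3° (top camera). A rougher first fit read 44 to 46°. It took in more than the lid's flat panel, and the height of the tool when it let go (about 49.6°) agrees with the cleaner fit.
- **Pot, bottle and cup:** all upright. Where a view was clear, they were within about 1 mm of where they started. The pot was partly hidden by the board in the top view, and the cup by the lid handle in the scene view, so I judged each from the other camera.

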